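# Push a wine sample sled under an analyser's spring flap

## Robot

A 6-joint arm with a two-finger parallel gripper is mounted at the origin on the work surface. World frame = base frame: x ahead of the robot, y to its left, z up, the work surface at z = 0. Lengths are in m, angles in rad, forces in N, time in s.
With the tool pointing down it reaches from about 0.4 to 0.825 m from the base axis. Payload 7 kg.
Tool frame: the origin (TCP) lies on the mounting face of the last link; the fingertips stand arm.tcp_to_tips ahead of it and the grasp point (between the pads) lies 159 mm ahead of it (arm.tcp_to_tips is the distance from the TCP to the fingertips, in m); z points along the fingers, y is the direction in which the jaws open and shut (so a half turn about z gives the same grasp; the last joint's range is limited). The gripper opens to 88 mm and grips with 3 to 60 N. Pads are 19 mm wide; open, the fingers measure 130 mm over their backs; the gripper's body (78 mm by 193 mm) begins 47 mm behind the grasp point.
Start: joints at [-0.899, 0.359, 0.012, 0, -1.224, -0.288], TCP at [0.253, -0.626, 0.405] pointing down, gripper open.
Joint ranges: [-3.07, 3.07], [-1.43, 2.12], [-1.02, 1.25], [-3.03, 1.67], [-3.05, -0], [-3.03, 3.03]. Speed limits (rad/s): [2.39, 2.39, 3.01, 3.14, 3.14, 3.14].

## Interface

Orientations are given as [roll, pitch, yaw] about the fixed x, y, z axes, in that order (R = Rz(yaw) Ry(pitch) Rx(roll)).
In Python, from station import arm, cams, job_done, finder gives the robot as it stands.
- The arm moves only by the tool play_rows, never from a script. Its argument "targets" is a list that holds one entry, the list of rows, each a list of 4 numbers: the shift along the tool's x, y, z in m, then the turn about the tool's z in degrees. A call has 1 to 5 rows; each row is the pose to reach, as a shift and turn from the pose commanded when the call began, along the tool's axes at that moment; what a row does not reach only later rows make up. A row lasts 1/8 s, in which the tool goes at most 62.5 mm and 10.7 degrees, less where a joint would pass 70% of its speed; a pose out of reach is approached as far as the arm can. A call with a gripper value outside its range is refused whole. "grip" is the closure in counts, from 0 (fully open) to 255 (shut), set as the call begins (left out, the last holds). The fingers move at their own pace and stop on an object; "newtons" is the grip in N (left out, the last holds). Time passes only in rows, so rows that repeat a pose let the fingers close. It gives the time, the measured TCP pose, the force and the opening at its end, in the units of the state.
- arm.get_state(): the state, without advancing time (a new reading comes with each control period).
- cams.grab_frame(name): name is "scene" or "side" or "wrist"; returns (picture, depth): 400x640x3 uint8, red, green, blue; 400x640 float32, m along the optical axis (not along the pixel's ray), 0 where there is no reading.
- cams.camera_params(name): a dict with "intrinsics" (3x3 intrinsics, pixels), "position" and "attitude" of the camera in the world. Camera axes: x right, y down, z forward; pixel columns grow to the right and rows downward; lengths in m; the calibration is good to about 2 mm. The wrist camera is an equidistant fisheye: a pixel r from the principal point sees the ray r / f radians off the axis. A picture is of the moment at which its call begins: read the wrist's pose just before it. camera_params takes no time and is no camera call; for the wrist camera it gives the pose at the moment of the call.
- job_done(): hands the job in, once; it reports no verdict.
Trained networks look in the newest picture that a camera, given by its name, has taken for a name from the list of things; names that differ only in an ending like _2 or _b are one class to them, and where a whole thing is asked for, a point or a joint stands for the part that bears it (a point fixed in the world has none). Each returns a list of dicts, best first, with "score" (0 to 1); they miss things now and then, are a little off and sometimes report something else, mostly with a low value. They report only what shows in the picture. A call takes as long as a camera call. They do not tell look-alikes from the thing itself.
- finder.find_in(camera, query): "xyz" ([x, y, z] in m, in world coordinates, good to about 4 mm: the middle of the surface that is visible of it).
- finder.masks_of(camera, query): "mask" (400x640 bool, what is visible of it).
The state is a dict: "t": time; "q": joint angles; "qd": joint speeds; "joint_efforts": joint torques, N m; "eef_pos": TCP position; "ee_rot": TCP orientation; "force": force on the tool from outside, world axes, zero at the start; "moment": the same for the moment, N m; "width": finger opening in m.
Only numpy, scipy, OpenCV 4.12 (cv2) and the standard library are available. Lean on these libraries where they do the work, as an engineer would, in place of code of your own. Each camera call takes 0.05 s, during which the arm holds its last target. There are 200 camera calls.

## Task

Press the flap's long tread down with one fingertip to hold the red spring flap of the analyser open, and meanwhile push the sample sled by its blue end tab with the other fingertip, under the flap and fully home against its stop. Then let go so that the flap springs fully shut behind the sled's white block. Only press and push: do not pinch, lift or tip the sled, and leave the bung, the bottle and the beaker where they are.

Things in the scene. Friction and masses are not known exactly. Their poses are not given: they have to be found in the camera images.
- analyser: Fixed grey bench analyser. Frame: x along the sled lane into the machine, y left, z up; origin at table height on the lane's centre line, in the plane of the flap lip's outer face. Base plate 8 mm thick, x -195 to 190, y -105 to 50 mm. Housing from x = 62 mm: y -106 to 73 mm, 92 mm high. All positions below in mm without other word are in this frame.
- lane_stop (a point): Foot of the stop at the lane's end (54, 0, 8). The lane is 44 mm wide, floor z = 8: from x = -180 to 0 between guides with tops at z = 14, then between walls up to z = 48.
- flap_angle (a joint): Angle of the red rocker flap (rad): 0 shut, 0.62 fully open (hard limit). Pressing the tread down opens it; the lip clears the sled's block from 0.5 on. A spring shuts it as soon as the tread is let go: pressing at the tread's middle takes about 3 N to begin, 6 N when fully open.
- hinge (a point): Point of the flap's axis, at (0, -36, 30); the axis runs along x. Left of it is the cover (x 0 to 50, top at z = 55 when shut, its left edge rising to about z = 90 when open) with the lip, right of it the tread; they are one rigid piece.
- lip (a point): Middle of the lower edge of the lip that hangs under the cover's front, 4 mm thick (x 0 to 4) and 26 mm wide (y -4 to 22), moving with the flap. Shut, this edge is at z = 18: it stops the sled's block but the sled's tongue passes beneath. Fully open, its lowest corner is about 38 high.
- flap: The red rocker: cover, lip and tread in one. Origin on the axis at (0, -36, 30), frame parallel to the analyser's when shut. Tread: red plate with dark rubber strip, 215 mm long (x -185 to 30; -185 to -30 is free for pressing), 36 across, 3 thick. It slopes 0.31 rad, outer edge higher, when shut, and 0.31 rad the other way when open. A fingertip can slide along it while pressing.
- tread_mid (a point): Middle of the tread's upper face. Shut: (-77.5, -74, 48). Fully open: (-77.5, -77, 22). The blue tab's middle is about as high, so both fingertips can work at one height.
- sled: Loose sample sled, 110 to 240 g, in the lane; origin under the middle of its white block, x into the machine. Block 45 mm long, 40 wide, 26 high with two amber cuvettes; behind it a tongue 24 mm wide, 5 thick, 50 long, up to the blue tab. Fully home, the block touches the stop: origin at analyser (31.5, 0, 8), the tab still outside in front of the flap.
- sled_tab (a point): Middle of the rear face (the one to push) of the sled's upright blue tab, 36 mm wide, 6 thick, 34 high; at x = -78.5 mm, 17 mm up in the sled's frame.
- bung: Bystander: orange tapered barrel bung, 56 mm across, 42 mm high; origin under its centre.
- sample_bottle: Bystander: green glass bottle, 48 mm across, 105 mm high; origin under its centre.
- beaker: Bystander: white ceramic beaker, 60 mm across, 70 mm high; origin under its centre.
Not all that is in view belongs to the job. What is shaped like the sled but pink is not meant.

How it is judged:
By the outcome, as a careful person would: the job done as asked, in the order asked, and still so for the second after the job is handed in, with the robot touching nothing.
It also fails if it takes over 40 s, if anything falls off the work surface, if the arm or the gripper's body presses on something with over 40 N, if the wrist force passes 120 N, or if a joint passes its speed limit or range.

## Working session

There is one attempt and no reset: what is moved stays moved. The work goes in short steps, Python scripts to look and compute and a tool call to move; the robot and the scene stay as the last step left them, time stands still between calls to the robot, and variables do not carry over. Pictures are saved under pics/ and viewed, about 8 in all and at most 12, crops included, and the job is handed in when it is done.

Besides the shell and the picture viewer there is one more tool, called as name(argument=value, ...), one argument or row to a line, values as JSON. play_rows: Moves the arm, as the interface text tells. Its arguments: {"type":"object","properties":{"targets":{"type":"array","items":{"type":"array","items":{"type":"array","items":{"type":"number"}}}},"grip":{"type":"number"},"newtons":{"type":"number"}},"required":["targets"]}

```bash
ls; mkdir -p pics; python3 - <<'E'
from station import arm,cams,finder
import cv2,numpy as np
s=arm.get_state();print({k:np.round(v,3) for k,v in s.items()}, arm.tcp_to_tips)
ims=[]
for c in("scene","side"):
    p,d=cams.grab_frame(c);np.savez(f"pics/{c}.npz",p=p,d=d)
    print(c,cams.camera_params(c))
    ims.append(p)
    for q in("analyser","flap","sled","sled_tab","lip","tread_mid","bung","sample_bottle","beaker"):
        print(q,[(np.round(r["xyz"],3).tolist(),round(r["score"],2)) for r in finder.find_in(c,q)])
cv2.imwrite("pics/a.png",cv2.cvtColor(ims[0],4));cv2.imwrite("pics/b.png",cv2.cvtColor(ims[1],4))
E
```

```text
pics
{'t': np.float64(0.0), 'q': array([-0.899,  0.359,  0.011, -0.   , -1.224, -0.288]), 'qd': array([-0.001,  0.002,  0.001,  0.001,  0.001, -0.002]), 'joint_efforts': array([ 0.0000e+00, -5.8272e+01,  2.9306e+01,  6.9970e+00,  7.0000e-03,
       -0.0000e+00]), 'eef_pos': array([ 0.253, -0.626,  0.404]), 'ee_rot': array([ 3.14 , -0.   , -2.758]), 'force': array([1.033, 0.018, 0.028]), 'moment': array([ 0.017, -0.055, -0.001]), 'width': np.float64(0.088)} 0.1781
scene {'intrinsics': array([[480.24199027,   0.        , 324.97238964],
       [  0.        , 480.24199027, 192.90589515],
       [  0.        ,   0.        ,   1.        ]]), 'position': array([0.93003225, 0.44233516, 0.76719359]), 'attitude': array([-2.46266034, -0.01218568,  2.45414587])}
analyser [([0.757, 0.061, 0.056], 0.86)]
flap [([0.67, -0.016, 0.054], 0.79), ([0.552, 0.204, 0.07], 0.57)]
sled [([0.374, -0.004, 0.019], 0.64)]
sled_tab [([0.373, -0.004, 0.02], 0.83), ([0.615, 0.046, 0.028], 0.67)]
lip [([0.669, -0.015, 0.053], 0.61)]
tread_mid [([0.669, -0.012, 0.051], 0.93), ([0.61, 0.048, 0.025], 0.51)]
bung [([0.715, -0.128, 0.04], 0.98)]
sample_bottle [([0.552, 0.201, 0.07], 0.86), ([0.74, 0.246, 0.041], 0.37)]
beaker [([0.739, 0.241, 0.043], 0.63)]
side {'intrinsics': array([[447.50022707,   0.        , 319.13357368],
       [  0.        , 447.50022707, 192.29037648],
       [  0.        ,   0.        ,   1.        ]]), 'position': array([0.50143997, 0.86759389, 0.61049245]), 'attitude': array([-2.14155895,  0.01369544, -3.05263213])}
analyser [([0.719, 0.078, 0.048], 0.65)]
flap [([0.65, -0.016, 0.048], 0.97)]
sled [([0.362, 0.0, 0.019], 0.76), ([0.604, 0.055, 0.028], 0.7)]
sled_tab [([0.37, 0.0, 0.014], 0.9), ([0.603, 0.058, 0.027], 0.57)]
lip [([0.652, -0.012, 0.05], 0.67)]
tread_mid [([0.659, -0.019, 0.048], 0.92)]
bung [([0.706, -0.116, 0.036], 0.65)]
sample_bottle [([0.534, 0.211, 0.056], 0.79)]
beaker [([0.738, 0.27, 0.046], 0.77)]
```

View pics/a.png

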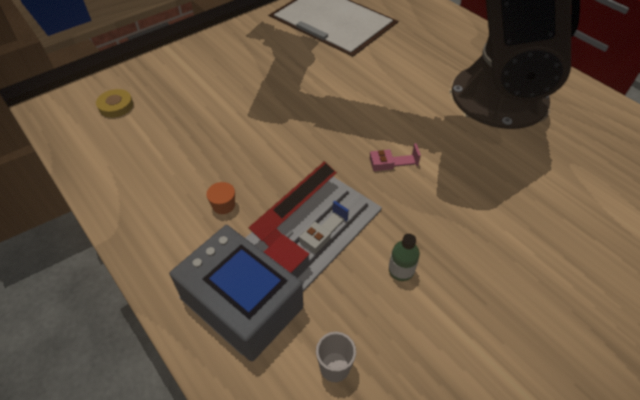

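View pics/b.png

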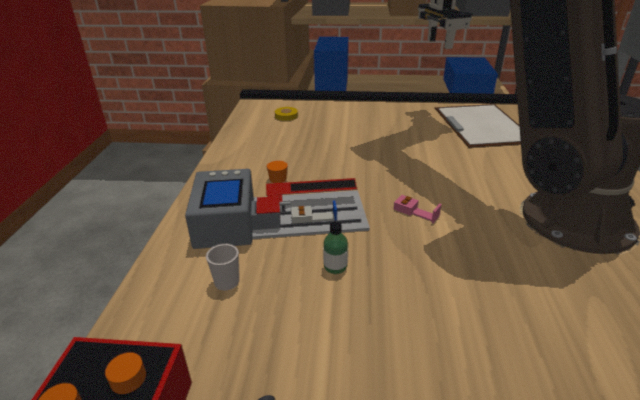

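The scene shows the analyser with its housing at (240,290). The red and black tread runs from (255,215) to (330,165), the blue tab is at (340,210) and the pink decoy at (395,160). The side view agrees, with the lane running roughly along world +x. Next I fit the analyser's pose.

```bash
cat > h.py <<'E'
import numpy as np,cv2
from scipy.spatial.transform import Rotation as R
from station import arm,cams,finder
def cloud(c,p,d,cp=None):
    cp=cp or cams.camera_params(c);K=cp["intrinsics"]
    v,u=np.mgrid[:400,:640]
    X=np.stack([(u-K[0,2])/K[0,0]*d,(v-K[1,2])/K[1,1]*d,d],-1)
    return X@R.from_euler("xyz",cp["attitude"]).as_matrix().T+cp["position"]
def proj(c,P):
    cp=cams.camera_params(c);K=cp["intrinsics"]
    Q=(np.atleast_2d(P)-cp["position"])@R.from_euler("xyz",cp["attitude"]).as_matrix()
    return Q[:,:2]/Q[:,2:]*K[0,0]+K[:2,2]
E
python3 - <<'E'
from h import *
for c in("scene","side"):
    z=np.load(f"pics/{c}.npz");p,d=z["p"],z["d"]
    W=cloud(c,p,d);h=cv2.cvtColor(p,cv2.COLOR_RGB2HSV)
    print(c,"table z",np.median(W[250:300,450:500,2]) )
    roi=(W[...,0]>.5)&(W[...,0]<.9)&(abs(W[...,1]-.02)<.18)&(d>0)
    top=roi&(W[...,2]>.085)&(W[...,2]<.1)
    red=roi&((h[...,0]<6)|(h[...,0]>172))&(h[...,1]>150)&(h[...,2]>60)&(W[...,2]>.015)
    blue=roi&(abs(h[...,0]-112)<12)&(h[...,1]>120)&(W[...,2]<.06)
    plate=roi&(abs(W[...,2]-.008)<.004)&(h[...,1]<60)
    for n,m in(("top",top),("red",red),("blue",blue),("plate",plate)):
        P=W[m]
        if len(P)<5: print(n,len(P));continue
        r=cv2.minAreaRect(P[:,:2].astype(np.float32)*1000)
        print(n,len(P),np.round(P.mean(0),3),np.round(P.min(0),3),np.round(P.max(0),3),np.round(r[0]),np.round(r[1]),round(r[2],1))
    # crop
    x0,y0=(160,140) if c=="scene" else (180,150)
    cv2.imwrite(f"pics/crop_{c}.png",cv2.resize(cv2.cvtColor(p[y0:y0+150 if c=='side' else y0+220,x0:x0+ (200 if c=='side' else 230)],4),None,fx=3,fy=3 if c=='side' else 2.7,interpolation=cv2.INTER_CUBIC))
E
```

```text
scene table z 0.00038511468466623233
top 8144 [0.799 0.075 0.093] [ 0.545 -0.03   0.085] [0.875 0.2   0.1  ] [708.  78.] [204. 352.] 83.2
red 1863 [0.672 0.021 0.051] [ 0.505 -0.061  0.034] [0.723 0.098 0.059] [610.  18.] [231. 120.] 10.8
blue 31 [0.55  0.038 0.042] [0.546 0.024 0.04 ] [0.554 0.054 0.044] [550.  39.] [ 5. 31.] 8.6
plate 3486 [0.6   0.037 0.008] [ 0.5   -0.047  0.004] [0.875 0.195 0.012] [684.  80.] [376. 240.] 2.3
side table z 0.0018807247787248627
top 2729 [0.791 0.085 0.094] [ 0.527 -0.026  0.085] [0.872 0.2   0.1  ] [698.  82.] [202. 365.] 83.9
red 928 [0.66  0.014 0.052] [ 0.504 -0.062  0.026] [0.727 0.099 0.06 ] [612.  16.] [239. 124.] 13.4
blue 5 [0.548 0.038 0.036] [0.544 0.026 0.025] [0.553 0.055 0.044] [548.  41.] [ 5. 29.] 7.8
plate 2283 [0.606 0.031 0.01 ] [ 0.5   -0.077  0.004] [0.839 0.167 0.012] [671.  43.] [384. 178.] 13.4
```

```bash
python3 - <<'E'
from h import *
for c in("scene","side"):
    z=np.load(f"pics/{c}.npz");p,d=z["p"],z["d"];W=cloud(c,p,d);h=cv2.cvtColor(p,cv2.COLOR_RGB2HSV)
    m=((W[...,0]>.7)&(W[...,1]<.2)&(W[...,1]>-.1)&(abs(W[...,2]-.0925)<.006)&(d>0)).astype(np.uint8)
    n,l,st,_=cv2.connectedComponentsWithStats(m);k=1+st[1:,4].argmax()
    r=cv2.minAreaRect(W[l==k][:,:2].astype(np.float32)*1000);print(c,"top",r)
    b=cv2.boxPoints(r);print(np.round(b))
    dr=(abs(W[...,0]-.6)<.13)&(W[...,1]<.03)&(W[...,1]>-.1)&(W[...,2]>.035)&(W[...,2]<.062)
    P=W[dr];r=cv2.minAreaRect(P[:,:2].astype(np.float32)*1000);print("tread",r)
    w=(h[...,2]>130)&(h[...,1]<60)&(abs(W[...,2]-.034)<.004)&(abs(W[...,0]-.6)<.1)&(abs(W[...,1]-.05)<.05)
    print("block",w.sum(),cv2.minAreaRect(W[w][:,:2].astype(np.float32)*1000) if w.sum() else 0)
E
```

```text
scene top ((797.2634887695312, 67.4130859375), (128.2244873046875, 178.83595275878906), 10.677933692932129)
[[718. 143.]
 [751. -32.]
 [877.  -9.]
 [844. 167.]]
tread ((603.838623046875, -4.675289154052734), (216.35269165039062, 85.26854705810547), 10.210603713989258)
block 126 ((622.82861328125, 51.47565841674805), (44.03401184082031, 36.44019317626953), 10.376508712768555)
side top ((796.0643310546875, 69.88374328613281), (128.18621826171875, 179.36935424804688), 10.874004364013672)
[[716. 146.]
 [750. -30.]
 [876.  -6.]
 [842. 170.]]
tread ((603.1179809570312, -4.794384002685547), (215.2000732421875, 84.9219741821289), 10.714354515075684)
block 132 ((621.773681640625, 51.65381622314453), (44.173404693603516, 40.78658676147461), 10.501445770263672)
```

View pics/crop_scene.png

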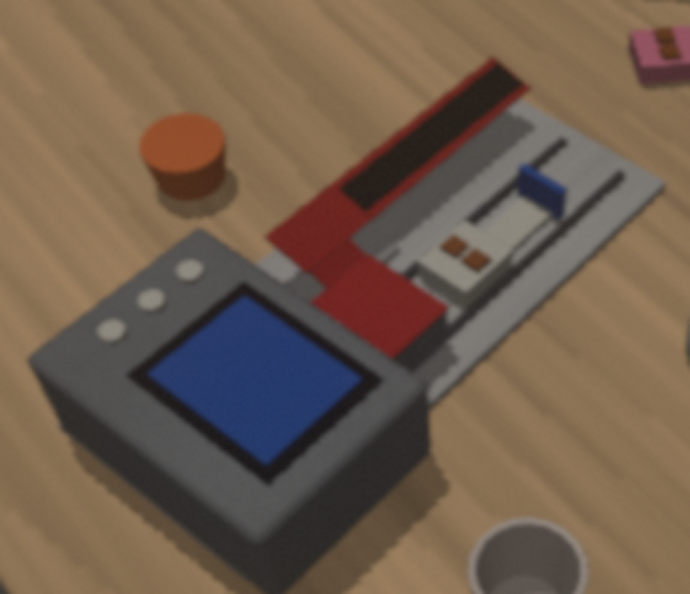

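The housing, tread and block fits agree. The analyser origin is at about (0.670, 0.061) with yaw 0.185, and the tab's rear face is at x ≈ -127 mm. I'll move above the start spot now and set the fingers about 56 mm apart.

play_rows(
  targets=[
    [[-0.036, 0.0344, 0, 0], [-0.072, 0.0688, 0, 0], [-0.108, 0.1032, 0, 0], [-0.144, 0.1376, 0, 0], [-0.18, 0.172, 0, 0]],
  ],
  grip=93,
  newtons=20,
)

```text
t: 1.62
eef_pos: [0.3556, -0.3975, 0.4049]
ee_rot: [-3.141, 0.0, -2.758]
force: [-0.0, -0.6, 0.6]
width: 0.0556
```

play_rows(
  targets=[
    [[-0.036, 0.0344, 0, 0], [-0.072, 0.0688, 0, 0], [-0.108, 0.1032, 0, 0], [-0.144, 0.1376, 0, 0], [-0.18, 0.172, 0, 0]],
  ],
)

```text
t: 2.25
eef_pos: [0.4581, -0.1705, 0.4051]
ee_rot: [-3.141, 0.001, -2.758]
force: [0.5, -0.3, -0.3]
width: 0.0556
```

play_rows(
  targets=[
    [[-0.034, 0.032, 0.02, 3], [-0.067, 0.064, 0.04, 6], [-0.1, 0.096, 0.06, 9], [-0.1335, 0.1285, 0.08, 11.4], [-0.1335, 0.1285, 0.08, 11.4]],
  ],
)

```text
t: 2.88
eef_pos: [0.534, -0.0007, 0.323]
ee_rot: [-3.141, -0.002, -2.954]
force: [1.0, -0.4, -0.1]
width: 0.0558
```

```bash
python3 - <<'E'
from h import *
p,d=cams.grab_frame("wrist");cv2.imwrite("pics/w1.png",cv2.cvtColor(p,4))
cp=cams.camera_params("wrist");K=cp["intrinsics"];print(cp)
A=np.array([.6698,.0613,0]);Ry=R.from_euler("z",.185).as_matrix()
pts={"tabtop":(-124,0,42),"platecorner":(-195,50,8),"treadcorner_out":(-185,-91,53.5),"lipblk":(-26,0,34)}
for n,q in pts.items():
    w=A+Ry@(np.array(q)/1000);c=R.from_euler("xyz",cp["attitude"]).as_matrix().T@(w-cp["position"])
    th=np.arctan2(np.hypot(c[0],c[1]),c[2]);u=K[:2,2]+K[0,0]*th*c[:2]/np.hypot(c[0],c[1]);print(n,np.round(u))
s=arm.get_state();print(Ry.T@(np.array(s["eef_pos"])-A)*1000, s["q"])
E
```

```text
{'intrinsics': array([[309.70691629,   0.        , 321.07835579],
       [  0.        , 309.70691629, 196.78936627],
       [  0.        ,   0.        ,   1.        ]]), 'position': array([ 0.4557192 , -0.01603518,  0.30374322]), 'attitude': array([2.84773095e+00, 8.80107779e-05, 1.75813429e+00])}
tabtop [361. 219.]
platecorner [409. 139.]
treadcorner_out [255. 155.]
lipblk [355. 302.]
[-145.44260479  -36.94731069  323.83870519] [ 3.64335871e-01  1.97270925e-01 -4.11085639e-01  2.44913590e-05
 -9.64241652e-01 -1.74787235e+00]
```

View pics/w1.png

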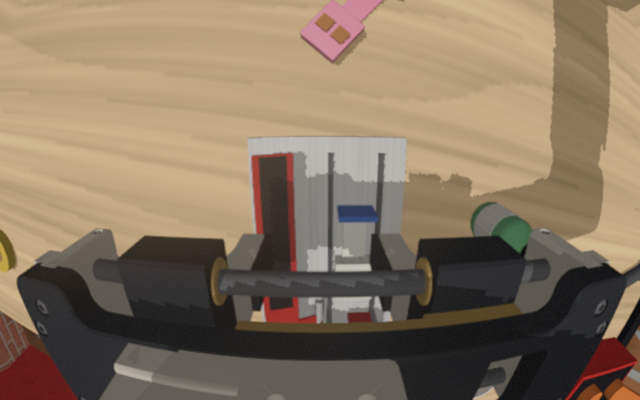

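The picture shows the tab at (357,212) behind the lane rails and the tread at left (253–295,155+). Projections match to about 2–3 mm, so I'll shift -3 mm in y and descend.

play_rows(
  targets=[
    [[0, -0.003, 0.03, 0], [0, -0.003, 0.06, 0], [0, -0.003, 0.08, 0], [0, -0.003, 0.08, 0]],
  ],
)

```text
t: 3.42
eef_pos: [0.5333, -0.0069, 0.2441]
ee_rot: [-3.141, -0.002, -2.958]
force: [0.7, -0.3, 0.5]
width: 0.0556
```

play_rows(
  targets=[
    [[0, 0, 0.007, 0], [0, 0, 0.014, 0], [0, 0, 0.02, 0], [0, 0, 0.02, 0]],
  ],
)

```text
t: 3.92
eef_pos: [0.5341, -0.0059, 0.2247]
ee_rot: [-3.141, 0.0, -2.956]
force: [-0.9, 0.4, 2.2]
width: 0.0556
```

play_rows(
  targets=[
    [[0, 0, 0.005, 0], [0, 0, 0.01, 0], [0, 0, 0.014, 0], [0, 0, 0.014, 0]],
  ],
)

```text
t: 4.42
eef_pos: [0.5344, -0.0062, 0.2106]
ee_rot: [-3.141, 0.0, -2.956]
force: [1.8, -4.4, 6.3]
width: 0.0557
```

play_rows(
  targets=[
    [[0, 0, 0.002, 0], [0, 0, 0.004, 0], [0, 0, 0.005, 0], [0, 0, 0.005, 0]],
  ],
)

```text
t: 4.92
eef_pos: [0.5343, -0.0062, 0.2058]
ee_rot: [-3.141, 0.001, -2.956]
force: [1.3, -4.3, 6.5]
width: 0.0561
```

```bash
python3 - <<'E'
from h import *
p,d=cams.grab_frame("scene")
p2,d2=cams.grab_frame("side")
cv2.imwrite("pics/c1.png",cv2.vconcat([cv2.resize(cv2.cvtColor(a,4),(480,290),interpolation=cv2.INTER_CUBIC) for a in(p[130:275,180:420],p2[130:275,180:420])]))
E
```

```text
(no output)
```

View pics/c1.png

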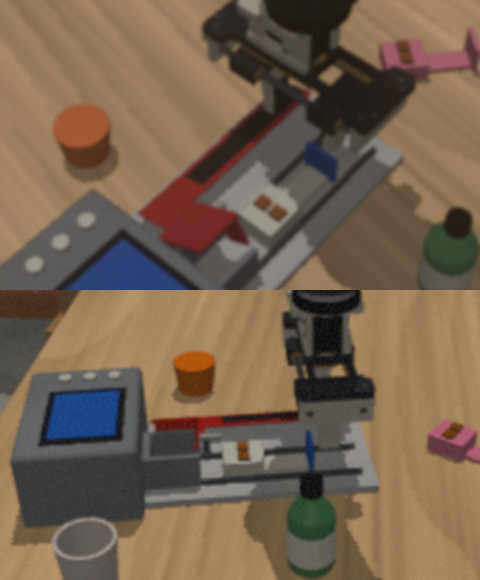

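The flap has clearly lifted, with the cover raised at (205,225) in the upper crop. The tab finger stands behind the blue tab at about (335,150). I'll press a little further and measure the flap angle from depth.

play_rows(
  targets=[
    [[0, 0, 0.001, 0], [0, 0, 0.0015, 0], [0, 0, 0.0015, 0]],
  ],
)

```text
t: 5.4
eef_pos: [0.5343, -0.0062, 0.2044]
ee_rot: [-3.141, 0.001, -2.956]
force: [1.9, -4.2, 6.6]
width: 0.0557
```

```bash
cat >> h.py <<'E'
A=np.array([.6698,.0605,0]);Ry=R.from_euler("z",.185).as_matrix()
def look(c="scene"):
    p,d=cams.grab_frame(c);W=(cloud(c,p,d)-A)@Ry*1000;h=cv2.cvtColor(p,cv2.COLOR_RGB2HSV)
    red=((h[...,0]<8)|(h[...,0]>172))&(h[...,1]>140)&(d>0)
    m=red&(W[...,0]>4)&(W[...,0]<46)&(W[...,1]>-35)&(W[...,1]<35)&(W[...,2]>40)&(W[...,2]<110)
    P=W[m];f=np.polyfit(P[:,1],P[:,2],1);print(c,"cover n",m.sum(),"angle",np.arctan(f[0]),"zmax",np.percentile(P[:,2],98))
    w=(h[...,2]>110)&(h[...,1]<70)&(abs(W[...,2]-34)<4)&(abs(W[...,1])<22)&(W[...,0]>-90)&(W[...,0]<60)
    if w.sum()>10: print("block",w.sum(),np.percentile(W[w],[3,50,97],axis=0).round(1).tolist())
    b=(abs(h[...,0]-112)<12)&(h[...,1]>110)&(abs(W[...,1])<22)&(W[...,2]<50)&(W[...,0]<0)&(W[...,0]>-160)
    if b.sum()>3: print("tab",b.sum(),W[b].mean(0).round(1))
    s=arm.get_state();print("tcp",(Ry.T@(np.array(s["eef_pos"])-A)*1000).round(1),np.round(s["force"],1),s["t"])
    return p
E
python3 -c "
from h import *
look();look('side')"
```

```text
scene cover n 377 angle 0.4232403029496468 zmax 88.07712930401625
block 200 [[-69.3, -19.7, 30.0], [-41.6, -0.6, 31.2], [-26.0, 18.5, 33.9]]
tab 122 [-121.1    0.9   33. ]
tcp [-145.4  -40.6  204.4] [ 0.7 -4.5  6.6] 5.45
side cover n 49 angle 0.7311285793323398 zmax 90.05462774921676
block 146 [[-69.8, -19.2, 30.4], [-53.1, 0.7, 32.0], [-27.3, 19.2, 34.2]]
tcp [-145.4  -40.6  204.4] [ 1.  -3.6  6.9] 5.5
```

Cover height is 88–90 mm, so the flap is close to fully open. I'll press 0.7 mm more and push the sled.

play_rows(
  targets=[
    [[0, 0, 0.0007, 0], [-0.006, 0, 0.0007, 0], [-0.012, 0, 0.0007, 0], [-0.018, 0, 0.0007, 0], [-0.022, 0, 0.0007, 0]],
  ],
)

```text
t: 6.12
eef_pos: [0.5524, -0.0038, 0.2027]
ee_rot: [-3.14, -0.01, -2.958]
force: [-11.9, -8.7, 17.8]
width: 0.0558
```

```bash
python3 -c "
from h import *
look();look('side')"
```

```text
scene cover n 359 angle 0.4170709052581329 zmax 89.19570035076227
block 192 [[-59.1, -19.3, 30.1], [-32.3, -1.9, 31.1], [-17.6, 17.8, 33.9]]
tab 123 [-112.3    1.    32.7]
tcp [-126.8  -41.6  202.7] [-10.4  -7.8  15.9] 6.175
side cover n 61 angle 0.7289432203571804 zmax 90.93168900504357
block 129 [[-59.6, -20.1, 30.4], [-31.9, 0.1, 31.7], [-18.3, 18.7, 34.5]]
tab 8 [-113.     5.8   35. ]
tcp [-126.9  -41.6  202.7] [-10.4  -8.3  15. ] 6.225
```

At the hard limit now (Fz ≈ 16 N). I'll ease off slightly to reduce the friction and continue.

play_rows(
  targets=[
    [[-0.006, 0, -0.0006, 0], [-0.012, 0, -0.0006, 0], [-0.018, 0, -0.0006, 0], [-0.024, 0, -0.0006, 0], [-0.028, 0, -0.0006, 0]],
  ],
)

```text
t: 6.85
eef_pos: [0.5812, 0.0021, 0.2033]
ee_rot: [-3.141, -0.006, -2.958]
force: [-7.8, -4.8, 10.9]
width: 0.0554
```

```bash
python3 -c "
from h import *
look();look('side')"
```

```text
scene cover n 363 angle 0.40002147304407965 zmax 89.06315478899553
block 116 [[-29.9, -19.0, 30.1], [-18.8, -0.8, 31.0], [4.7, 16.7, 33.4]]
tab 123 [-82.3   1.6  33.3]
tcp [-97.4 -41.1 203.4] [-6.5 -5.5  9.4] 6.9
side cover n 60 angle 0.7502930687111118 zmax 90.70947453501572
block 79 [[-30.4, -18.4, 30.5], [-18.6, -3.3, 31.7], [3.9, 17.0, 33.5]]
tab 6 [-84.1   4.2  35.7]
tcp [-97.5 -41.1 203.4] [-5.3 -5.1  8.9] 6.95
```

play_rows(
  targets=[
    [[-0.006, 0, 0, 0], [-0.012, 0, 0, 0], [-0.018, 0, 0, 0], [-0.024, 0, 0, 0], [-0.03, 0, 0, 0]],
  ],
)

```text
t: 7.58
eef_pos: [0.6108, 0.0076, 0.2034]
ee_rot: [-3.141, -0.006, -2.958]
force: [-6.9, -5.2, 10.0]
width: 0.056
```

play_rows(
  targets=[
    [[-0.003, 0, 0, 0], [-0.006, 0, 0, 0], [-0.008, 0, 0, 0], [-0.01, 0, 0, 0]],
  ],
)

```text
t: 8.07
eef_pos: [0.6206, 0.0094, 0.2034]
ee_rot: [-3.141, -0.006, -2.958]
force: [-7.2, -5.6, 9.5]
width: 0.0557
```

```bash
python3 -c "
from h import *
look();look('side')"
```

```text
scene cover n 372 angle 0.36349254528102376 zmax 88.95316183090486
tab 133 [-42.5   1.6  33.3]
tcp [-57.6 -41.1 203.4] [-6.9 -4.7  8.6] 8.125
side cover n 59 angle 0.7084731773558295 zmax 90.58999214617495
tab 4 [-44.    6.5  39.5]
tcp [-57.6 -41.1 203.4] [-6.3 -4.8 10.2] 8.175
```

No stop contact yet, as the x force is unchanged. I'll creep forward.

play_rows(
  targets=[
    [[-0.001, 0, 0, 0], [-0.002, 0, 0, 0], [-0.002, 0, 0, 0]],
  ],
)

```text
t: 8.55
eef_pos: [0.6218, 0.0097, 0.2033]
ee_rot: [-3.141, -0.007, -2.958]
force: [-11.1, -5.3, 12.6]
width: 0.0559
```

play_rows(
  targets=[
    [[-0.001, 0, 0, 0], [-0.0015, 0, 0, 0], [-0.0015, 0, 0, 0]],
  ],
)

```text
t: 8.93
eef_pos: [0.6223, 0.0097, 0.2033]
ee_rot: [-3.141, -0.01, -2.958]
force: [-14.7, -4.7, 15.0]
width: 0.0555
```

The advance has stalled at TCP x ≈ -56 mm, against -56.5 expected, and the force is rising, so the sled is at the stop. I'll back off the tab, then lift.

play_rows(
  targets=[
    [[0.004, 0, 0, 0], [0.008, 0, 0, 0], [0.008, 0, 0, 0]],
  ],
)

```text
t: 9.3
eef_pos: [0.619, 0.0095, 0.2049]
ee_rot: [-3.141, 0.003, -2.956]
force: [2.5, -4.3, 7.1]
width: 0.0558
```

```bash
python3 -c "
from h import *
p=look();q=look('side')
cv2.imwrite('pics/d1.png',cv2.vconcat([cv2.resize(cv2.cvtColor(a,4),(480,290),interpolation=cv2.INTER_CUBIC) for a in(p[130:275,180:420],q[130:275,180:420])]))"
```

```text
scene cover n 390 angle 0.419849943016569 zmax 87.56950225246504
tab 128 [-41.4   1.1  33.3]
tcp [-59.3 -40.8 204.9] [ 3.2 -5.1  6.9] 9.35
side cover n 40 angle 0.7150923084446439 zmax 89.10432228762576
tab 5 [-43.3  16.5  30.2]
tcp [-59.3 -40.8 204.9] [ 2.6 -4.5  7.4] 9.4
```

View pics/d1.png

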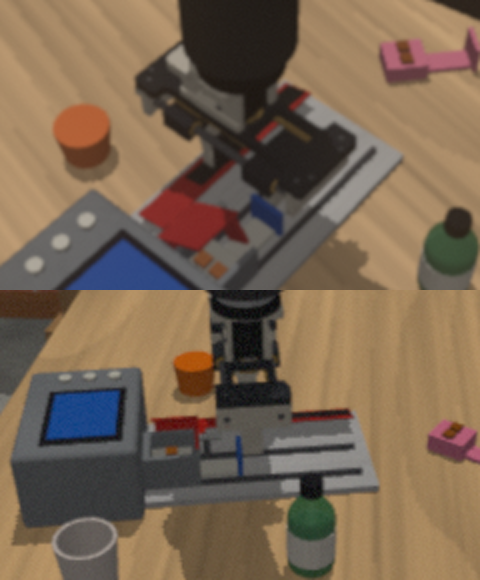

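The block sits inside the bay with its cuvettes at (210,262), and the tab is upright just outside at (265,215). Now I lift off.

play_rows(
  targets=[
    [[0, 0, -0.012, 0], [0, 0, -0.035, 0], [0, 0, -0.07, 0], [0, 0, -0.11, 0], [0, 0, -0.15, 0]],
  ],
)

```text
t: 10.02
eef_pos: [0.6173, 0.01, 0.3547]
ee_rot: [3.141, -0.002, -2.957]
force: [0.7, 0.5, 0.4]
width: 0.0559
```

play_rows(
  targets=[
    [[0.05, 0, 0, 0], [0.1, 0, 0, 0], [0.13, 0, 0, 0], [0.13, 0, 0, 0]],
  ],
)

```text
t: 10.52
eef_pos: [0.4879, -0.0144, 0.3543]
ee_rot: [3.14, -0.0, -2.957]
force: [0.6, -0.3, 0.2]
width: 0.0557
```

```bash
python3 -c "
from h import *
p=look();q=look('side')
cv2.imwrite('pics/e1.png',cv2.vconcat([cv2.resize(cv2.cvtColor(a,4),(480,290),interpolation=cv2.INTER_CUBIC) for a in(p[130:275,180:420],q[130:275,180:420])]))"
```

```text
scene cover n 754 angle 0.002555106709263235 zmax 57.677268131818764
tab 57 [-42.    1.   40.5]
tcp [-191.1  -40.1  354.4] [ 0.6 -0.3  0.3] 10.575
side cover n 313 angle -0.001822447266964205 zmax 58.77486579185273
tab 10 [-44.    8.6  30.6]
tcp [-190.3  -40.   354.3] [-0.3 -0.7  0.1] 10.625
```

View pics/e1.png

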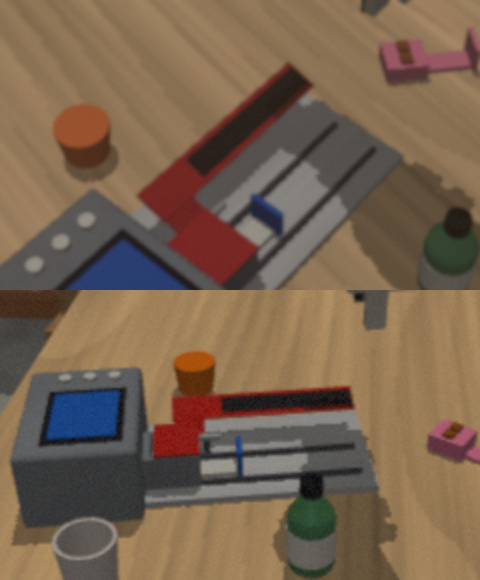

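The flap is shut (angle 0.00), the sled is home with its tab standing outside at (265,213), and the bystanders haven't moved. Handing in.

```bash
python3 -c "
from station import job_done
print(job_done())"
```

```text
the job is handed in; nothing more can be done
None
```

The sled is home behind the shut flap, and I handed the job in at about 10.6 s of the 40 s. One fingertip held the tread down at the flap's open limit. The other pushed the sled by its blue tab until it met the stop, then I backed off the tab and lifted clear.

Last checks:
- **Stop contact:** the push stalled at TCP x ≈ -56 mm (expected -56.5), and the push force rose from about 7 to 15 N.
- **Sled position:** the tab's middle read -42 mm from the scene camera and -44 mm from the side camera. Fully home is -44 mm, so both fit within camera error.
- **Flap:** its angle reads 0.00 in both views after release.
- **Forces:** at most about 23 N at the wrist in the readings I took, and about zero after lifting off, with the gripper touching nothing.
- **Bystanders:** by eye, the bung, bottle and beaker stand where they were.

While the flap was open, fitting its angle from depth did not work: the two cameras gave about 0.4 and 0.7 rad. I relied instead on the cover's edge height, 88–91 mm during the push, and on the force rise at the hard limit.

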